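Close the loaded skewer box and hold its lid down

ROBOT

A 7-joint arm with a two-finger parallel gripper is mounted at the origin on a cart in front of the work surface, level with it; the furniture and walls round the work are solid. World frame = base frame: x ahead of the robot, y to its left, z up, the work surface at z = 0. Lengths are in mm, angles in rad, forces in N, time in s.
With the tool pointing down it reaches from about 400 to 875 mm from the base axis. Payload 4.4 kg.
Tool frame: the origin (TCP) lies at the very end of the fingers, on their centre line; the grasp point (between the pads) lies 19 mm behind it; z points along the fingers, y is the direction in which the jaws open and shut (so a half turn about z gives the same grasp; the last joint's range is limited). The gripper opens to 85 mm and grips with 20 to 120 N. Pads are 22 mm wide; open, the fingers measure 114 mm over their backs; the gripper's body (76 mm by 85 mm) begins 54 mm behind the grasp point. The pads swing forward as they close: fully open they stand 13 mm farther back than shut.
Start: joints at [1.173, 0.628, 0.038, 1.517, -0.027, 0.996, -0.02], TCP at [211.762, -614.552, 231.313] pointing down, gripper open.
Joint ranges: [-3.06, 3.06], [-0.37, 2.12], [-1.25, 1.32], [0.18, 2.47], [-1.1, 4.24], [0.23, 1.98], [-2.94, 2.94]. Speed limits (rad/s): [2.57, 2.57, 3.14, 3.14, 3.14, 3.14, 3.14].

INTERFACE

Orientations are given as [roll, pitch, yaw] about the fixed x, y, z axes, in that order (R = Rz(yaw) Ry(pitch) Rx(roll)).
In Python, from cell import ctrl, eyes gives the robot as it stands.
- The arm moves only by the tool move_arm, never from a script. Its argument "increments" is a list of rows, each a list of 6 numbers: the shift along the tool's x, y, z in cm, then the turn, a rotation vector about the tool's x, y, z in degrees. In form: [[x, y, z, wx, wy, wz], ...]. A call has 1 to 20 rows; each row is the pose to reach, as a shift and turn from the pose commanded when the call began, along the tool's axes at that moment; what a row does not reach only later rows make up. A row lasts 1/10 s, in which the tool goes at most 50 mm and 8.59 degrees, less where a joint would pass 70% of its speed; a pose out of reach is approached as far as the arm can. A call with a gripper value outside its range is refused whole. "grip" is the opening, from -1 (shut) to 1 (fully open), set as the call begins (left out, the last holds). The fingers move at their own pace and stop on an object; the grip force is fixed at half the most. Time passes only in rows, so rows that repeat a pose let the fingers close. It gives the time, the measured TCP pose, the force and the opening at its end, in the units of the state.
- ctrl.read_state(): the state, without advancing time (a new reading comes with each control period).
- eyes.get_image(name): name is "side" or "top" or "wrist"; returns the picture (400x640x3 uint8, red, green, blue); there is no depth.
- eyes.calibration(name): a dict with "fx", "fy", "cx", "cy" (pixels), "dist" ([k1, k2, p1, p2, k3] as OpenCV has them; the pictures are not rectified), "pose" (4x4, takes a point from camera to world coordinates); the wrist camera has in their place "tool_from_camera" (4x4, takes a point from camera to tool coordinates, whose origin is the TCP and whose axes are the flange's). Camera axes: x right, y up, looking along -z (the intrinsics and any distortion apply to the point x, -y, -z); pixel columns grow to the right and rows downward; lengths in mm; the calibration is good to about 2 mm. A picture is of the moment at which its call begins: read the wrist's pose just before it. calibration takes no time and is no camera call.
- ctrl.finish_job(): hands the job in, once; it reports no verdict.
The state is a dict: "clock": time; "qpos": joint angles; "qd": joint speeds; "tau": joint torques, N m; "eef_pos": TCP position; "tool_rot": TCP orientation; "force": force on the tool from outside, world axes, zero at the start; "torque": the same for the moment, N m; "width": finger opening in mm.
Only numpy, scipy, OpenCV 4.12 (cv2) and the standard library are available. Lean on these libraries where they do the work, as an engineer would, in place of code of your own. Each camera call takes 0.05 s, during which the arm holds its last target. There are 200 camera calls.

TASK

The skewer box is loaded with mushroom pieces: swing its front gate up and fully shut, so that the orange spring tongue on the gate drops behind the rolled steel rim and keeps it shut. Then set the green lid on the box's two dowels, its notch over the orange tongue, and press it down against the springs until it sits flat on the rim all round. Finish while still holding the lid pressed down like that (the skewers are pushed in next), and leave the mushrooms, the glass and the skewers lying round the box where they are.

Things in the scene. Friction and masses are not known exactly. Their poses are not given: they have to be found in the camera images.
- skewer_box: Steel box fixed to the table, mushroom pieces in its three lanes. 136 mm long (x), 106 mm wide (y), rim top 46 mm above the table; gate at its front end (-x, towards the robot). Outside each side wall a bracket carries an upright dowel at x = 0, y = +66 and -66 mm. Origin: centre of the underside, at table height; z up.
- seat_left (a point): On the axis of the dowel at y = +66 mm (left), at the height of the rim top (46 mm). Dowel 10 mm thick, its coned tip 16 mm above this point. A return spring round it, with a collar 19 mm across, stands 6 mm above this point and must be pressed down to it: 3 N at first, 6 N when the lid sits (each of two).
- seat_right (a point): The same for the right dowel, at y = -66 mm.
- gate (a joint): Front gate: 0 shut (upright), grows as its top leans out towards the robot, to 1.1 rad. Steel plate 92 mm wide, 3 mm thick, hinged along its lower edge 12 mm above the table and 71 mm in front of the box's origin. Friction holds it at any angle. Follow its arc: far open, a level push jams. From about 0.28 rad the tongue resists (about 5 N at the edge); it is locked at 0.
- gate_edge (a point): Middle of the gate's upper edge, 31 mm from the hinge (the edge itself ends 32 mm from it). The tongue covers only the middle 26 mm of the edge.
- tongue (a joint): Orange spring tongue (26 mm wide, 15 mm long) on the gate's upper edge, about the gate: 0 at rest, up to 0.6 rad lifted. Its round tooth rides over the rolled front rim of the box (6 mm thick, top 46 mm above the table) and springs back to 0 behind it when the gate is shut; it then stands 3 mm above the rim.
- lid: Loose green plastic lid, 200 to 340 g, 133 mm long (x), 108 mm wide (y), 172 mm over its two ears with the holes. Plate 12 mm thick on three ribs 6 mm deep, which reach into the lanes when seated. Notch 36 mm wide, 21 mm deep in its front (-x) edge, for the tongue. Origin: centre of the underside of the ribs (40 mm above the table when seated); axes as the box's when seated.
- lid_hole_left (a point): Round 12 mm through hole at y = +66 mm of the lid, at the plate's underside, 6 mm above the lid's origin; comes to seat_left when the lid sits.
- lid_hole_right (a point): The same for the slot at y = -66 mm, 12 mm (x) by 16 mm (y); comes to seat_right.
- lid_handle (a point): Centre of the lid's black bar handle, 41 mm above the lid's origin. The bar runs along the lid's x, 84 mm long, 22 mm wide (y), 22 mm high; its underside is 12 mm above the plate.
- mushroom_a: Mushroom, 110x60x62 mm, lying loose in front of the work. Leave it.
- mushroom_b: Mushroom, 101x72x57 mm, lying loose at the front left. Leave it.
- small_glass: Small empty drinking glass, 49 mm across, 62 mm high, behind the work. Leave it standing.
- skewers: Bundle of six wooden skewers, 190x38x6 mm, lying along its x at the right. Leave it.

How it is judged (in metres and radians):
On the way, in this order (a step that is already met when the one before it is completed fails the run):
1. the gate is shut with its tongue behind the rim (value of joint each of gate, tongue below 0.06 rad), for 0.2 s.
2. the lid sits on the dowels, pressed down on the rim (all of step 1 and horizontal distance between lid_hole_left and seat_left below 0.004 m and horizontal distance between lid_hole_right and seat_right below 0.005 m and z of each of lid_hole_left, lid_hole_right in the frame of skewer_box below 0.048 m and angle between lid's own z axis and vertical below 0.035 rad), for 0.2 s.
At the end, for the whole second after the job is handed in: Gate shut (below 0.06 rad), tongue down behind the rim (below 0.06 rad); lid on both dowels (holes within 4 and 5 mm of their axes), less than 2 mm above rim level at both, level within 0.035 rad, still; the robot still presses or holds it (over 2 N) (all of step 2 and (contact force between lid and the fingers above 2 N or contact force between lid and the arm above 2 N) and linear speed of lid below 0.02 m/s); the arm keeps its last pose, push and grip.
It fails at once if the mushroom at the front is moved more than 25 mm (distance of mushroom_a from where it was at the start of the episode above 0.025 m).
It fails at once if the second mushroom is moved more than 25 mm (distance of mushroom_b from where it was at the start of the episode above 0.025 m).
It fails at once if the small glass is moved more than 25 mm (distance of small_glass from where it was at the start of the episode above 0.025 m).
It fails at once if the bundle of skewers is moved more than 25 mm (distance of skewers from where it was at the start of the episode above 0.025 m).
It fails at once if the small glass is tipped over (angle between small_glass's own z axis and vertical above 0.5 rad).
It also fails if it takes over 64 s, if anything falls off the work surface, if the arm or the gripper's body presses on something with over 40 N, if the wrist force passes 120 N, or if a joint passes its speed limit or range.

## Working session

There is one attempt and no reset: what is moved stays moved. The work goes in short steps, Python scripts to look and compute and a tool call to move; the robot and the scene stay as the last step left them, time stands still between calls to the robot, and variables do not carry over. Pictures are saved under pics/ and viewed, about 8 in all and at most 12, crops included, and the job is handed in when it is done.

Besides the shell and the picture viewer there is one more tool, called after "Call:" as name(argument=value, ...), one argument or row to a line, values as JSON. move_arm: Moves the arm, as the interface text tells. Its arguments: {"type":"object","properties":{"increments":{"type":"array","items":{"type":"array","items":{"type":"number"}}},"grip":{"type":"number"}},"required":["increments"]}

```bash
ls; mkdir -p pics; cat > h.py <<'E'
import numpy as np, cv2
from scipy.spatial.transform import Rotation as R
from cell import ctrl, eyes
def T(st):
    M=np.eye(4); r=st["tool_rot"]; M[:3,:3]=R.from_euler('xyz',r).as_matrix(); M[:3,3]=st["eef_pos"]; return M
def cam(name,st=None):
    c=eyes.calibration(name)
    P=np.array(c["pose"]) if "pose" in c else T(st)@np.array(c["tool_from_camera"])
    K=np.array([[c["fx"],0,c["cx"]],[0,c["fy"],c["cy"]],[0,0,1.]])
    return K,np.array(c["dist"],float),P
def ray(C,px):
    K,d,P=C; u=cv2.undistortPoints(np.array(px,float).reshape(-1,1,2),K,d).reshape(-1,2)
    v=np.c_[u[:,0],-u[:,1],-np.ones(len(u))]
    return P[:3,3],v@P[:3,:3].T
def onz(C,px,z):
    o,v=ray(C,px); return o+v*((z-o[2])/v[:,2])[:,None]
def proj(C,pts):
    K,d,P=C; q=(np.array(pts,float).reshape(-1,3)-P[:3,3])@P[:3,:3]; q=q*[1,-1,-1]
    return cv2.projectPoints(q,np.zeros(3),np.zeros(3),K,d)[0].reshape(-1,2)
def snap(name,fn):
    st=ctrl.read_state(); im=eyes.get_image(name); cv2.imwrite('pics/'+fn,im[:,:,::-1]); return im,cam(name,st)
E
python3 - <<'E'
from h import *
print(ctrl.read_state())
for n in("top","side","wrist"):
    im,C=snap(n,n+'0.png'); print(n,C)
E
```

```text
pics
{'clock': 0.0, 'qpos': array([ 1.17318583,  0.62936335,  0.03846455,  1.5183729 , -0.02700279,
        0.99629375, -0.02001292]), 'qd': array([-9.14264631e-04,  7.59897974e-05, -2.62783276e-03,  6.79548087e-04,
        1.99869028e-04,  9.53829300e-05,  1.21480558e-03]), 'tau': array([ 6.64982163e-04, -5.63394821e+01,  1.22594163e+00, -1.93444902e+01,
        1.09511154e-02,  1.03374981e-02, -1.38521344e-05]), 'eef_pos': array([ 211.55173359, -613.94609031,  230.37677197]), 'tool_rot': array([-3.13967433e+00,  3.73229596e-05,  3.31777705e-01]), 'force': array([ 0.28452089, -0.33039885, -0.90114553]), 'torque': array([ 0.04651283, -0.00596935,  0.00402643]), 'width': 85.30676899555174}
top (array([[480.09764595,   0.        , 316.05905154],
       [  0.        , 480.09764595, 188.87147062],
       [  0.        ,   0.        ,   1.        ]]), array([0.01991276, 0.        , 0.        , 0.        , 0.        ]), array([[-1.11674468e-02,  9.97512282e-01, -6.96026913e-02,
         4.39512409e+02],
       [-9.99897011e-01, -1.17673952e-02, -8.21555239e-03,
        -6.70125849e+01],
   
[... 618 characters left out ...]
4979e-01,
         5.35605992e+02],
       [ 0.00000000e+00,  0.00000000e+00,  0.00000000e+00,
         1.00000000e+00]]))
wrist (array([[291.25249144,   0.        , 320.72238335],
       [  0.        , 291.25249144, 199.20720146],
       [  0.        ,   0.        ,   1.        ]]), array([-0.05229361,  0.        ,  0.        ,  0.        ,  0.        ]), array([[ 3.25435770e-01,  9.09607600e-01,  2.58274220e-01,
         2.76479588e+02],
       [-9.45561544e-01,  3.13700839e-01,  8.66322717e-02,
        -5.92139809e+02],
       [-2.21946678e-03, -2.72407411e-01,  9.62179441e-01,
         3.74156532e+02],
       [ 0.00000000e+00,  0.00000000e+00,  0.00000000e+00,
         1.00000000e+00]]))
```

View pics/top0.png

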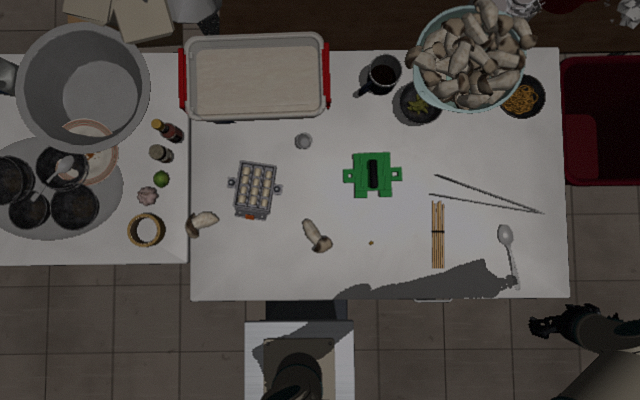

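View pics/side0.png

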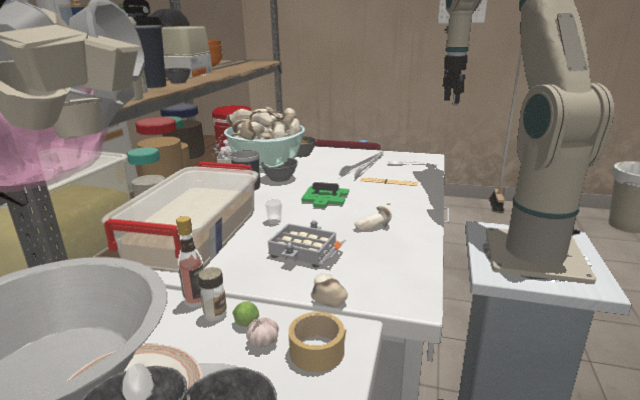

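Top: box centred near (255,190), orange tongue at (249,216), lid at (372,175), mushrooms at (203,220) and (316,236), glass (303,141), skewers (438,235). Side view agrees: the gate leans out toward the robot.

```bash
python3 - <<'E'
from h import *
C=cam("top")
for n,p,z in [("boxc",(255.5,189),46),("dowelL",(231,183),50),("dowelR",(278,189),50),("tongue",(249,216),30),("musha",(316,236),30),("mushb",(203,221),30),("glass",(303,141),30),("skew",(438,235),5)]:
    print(n,onz(C,[p],z).round(0))
im=cv2.imread('pics/top0.png'); hsv=cv2.cvtColor(im,cv2.COLOR_BGR2HSV)
m=cv2.inRange(hsv,(50,120,60),(75,255,255)); m[:, :330]=0; m[:,420:]=0
ys,xs=np.nonzero(m); print(len(xs),xs.min(),xs.max(),ys.min(),ys.max())
P=onz(C,np.c_[xs,ys],18)[:,:2]; r=cv2.minAreaRect(P.astype(np.float32)); print(r)
st=ctrl.read_state();T0=T(st);print(T0.round(3))
E
```

```text
boxc [[537. 119.  46.]]
dowelL [[555. 189.  50.]]
dowelR [[536.  54.  50.]]
tongue [[460. 140.  30.]]
musha [[400. -54.  30.]]
mushb [[447. 274.  30.]]
glass [[678. -19.  30.]]
skew [[ 399. -412.    5.]]
1408 343 401 153 197
((577.5000610351562, -220.32635498046875), (129.34725952148438, 169.1497802734375), 1.729361653327942)
[[ 9.45000e-01  3.26000e-01 -0.00000e+00  2.11640e+02]
 [ 3.26000e-01 -9.45000e-01  1.00000e-03 -6.14104e+02]
 [ 0.00000e+00 -1.00000e-03 -1.00000e+00  2.30613e+02]
 [ 0.00000e+00  0.00000e+00  0.00000e+00  1.00000e+00]]
```

```bash
python3 - <<'E'
import cv2
a=cv2.imread('pics/top0.png')[120:270,180:430]; cv2.imwrite('pics/tc.png',cv2.resize(a,None,fx=3.2,fy=3.2,interpolation=cv2.INTER_CUBIC))
E
```

```text
(no output)
```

View pics/tc.png

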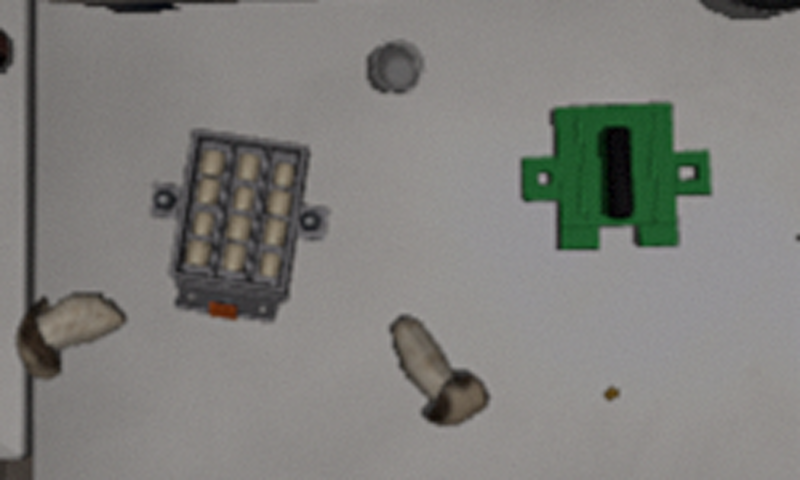

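The crop shows the box yawed about −8° (dowels at crop (164,200) and (312,221)). The lid lies almost square to the robot with its notch toward it, and the gate leans out with the orange tongue at crop (222,310). Next I move to a wrist-camera view in front of the box.

```bash
cat >> h.py <<'E'
def inc(targets,st=None):
    "targets: list of (x,y,z,yaw_deg[,pitch_deg]) world TCP, tool down; prints rows"
    M=T(st or ctrl.read_state())
    for t in targets:
        Rt=R.from_euler('xyz',[180,t[4] if len(t)>4 else 0,t[3]],degrees=True).as_matrix()
        d=M[:3,:3].T@(np.array(t[:3],float)-M[:3,3])/10
        w=R.from_matrix(M[:3,:3].T@Rt).as_rotvec(degrees=True)
        print(np.r_[d,w].round(2).tolist())
E
python3 - <<'E'
from h import *
inc([(450,-250,240,5),(425,134,200,-8)])
E
```

```text
[34.4, -26.66, -0.9, -0.08, 0.01, 14.01]
[44.54, -63.78, 3.15, -0.08, 0.02, 27.01]
```

Call:
move_arm(
  increments=[
    [34.4, -26.7, -0.9, 0, 0, 14],
    [34.4, -26.7, -0.9, 0, 0, 14],
    [34.4, -26.7, -0.9, 0, 0, 14],
    [34.4, -26.7, -0.9, 0, 0, 14],
    [34.4, -26.7, -0.9, 0, 0, 14],
    [34.4, -26.7, -0.9, 0, 0, 14],
    [34.4, -26.7, -0.9, 0, 0, 14],
    [34.4, -26.7, -0.9, 0, 0, 14],
    [34.4, -26.7, -0.9, 0, 0, 14],
    [44.5, -63.8, 3.1, 0, 0, 27],
    [44.5, -63.8, 3.1, 0, 0, 27],
    [44.5, -63.8, 3.1, 0, 0, 27],
    [44.5, -63.8, 3.1, 0, 0, 27],
    [44.5, -63.8, 3.1, 0, 0, 27],
    [44.5, -63.8, 3.1, 0, 0, 27],
    [44.5, -63.8, 3.1, 0, 0, 27],
    [44.5, -63.8, 3.1, 0, 0, 27],
    [44.5, -63.8, 3.1, 0, 0, 27],
    [44.5, -63.8, 3.1, 0, 0, 27],
    [44.5, -63.8, 3.1, 0, 0, 27],
  ],
  grip=0.05,
)

```text
clock: 2.15
eef_pos: [424.8, 132.2, 200.3]
tool_rot: [3.141, 0.0, -0.141]
force: [0.8, -0.1, 0.0]
width: 44.9
```

```bash
python3 - <<'E'
from h import *
im,C=snap("wrist","w1.png"); st=ctrl.read_state(); print(st['clock'],st['eef_pos'],st['tool_rot'],st['width'],C[2].round(3).tolist())
E
```

```text
2.2 [424.85453669 131.95362439 200.38473575] [ 3.14087435e+00 -9.93224943e-05 -1.42248718e-01] 45.11715594312232 [[-0.141, 0.952, 0.27, 492.644], [-0.99, -0.136, -0.038, 122.196], [0.0, -0.273, 0.962, 343.969], [0.0, 0.0, 0.0, 1.0]]
```

View pics/w1.png

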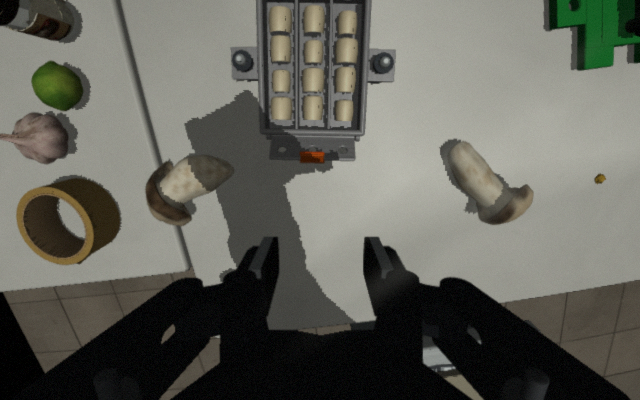

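The wrist view shows the dowel tips near (243,60) and (382,62), the gate between rows 137 and 159, and the tongue at (312,157). The fingers are at the bottom of the picture.

```bash
python3 - <<'E'
from h import *
im=cv2.imread('pics/w1.png'); C=cam("wrist",ctrl.read_state())
# refine dowels: dark blobs
for (x,y) in [(243,60),(382,62)]:
    g=cv2.cvtColor(im[y-14:y+15,x-14:x+15],cv2.COLOR_BGR2GRAY); m=g<75
    ys,xs=np.nonzero(m); print('dowel px',xs.mean()+x-14,ys.mean()+y-14,len(xs))
c=onz(C,[(243,60),(382,62)],58); print(c)
d=c[0]-c[1]; yaw=np.arctan2(-d[0],d[1]); o=c.mean(0); print('dist',np.linalg.norm(d),'yaw',np.degrees(yaw),'o',o)
B=np.eye(4);B[:2,:2]=[[np.cos(yaw),-np.sin(yaw)],[np.sin(yaw),np.cos(yaw)]];B[:2,3]=o[:2]
def b(p): return (B[:3,:3]@np.array(p)+B[:3,3])
for th in (0.7,.8,.9,1.0,1.1):
    print(th,proj(C,[b([-71-32*np.sin(th),y,12+32*np.cos(th)]) for y in(46,13,-13,-46)]).round(1).tolist())
rim=[b(p) for p in[(-68,53,46),(-68,-53,46),(0,66,62),(0,-66,62),(0,66,52),(0,-66,52)]]; print(proj(C,rim).round(1).tolist())
hsv=cv2.cvtColor(im,cv2.COLOR_BGR2HSV); m=cv2.inRange(hsv,(3,150,100),(14,255,255));m[:120]=0;m[180:]=0;m[:,:280]=0;m[:,350:]=0
ys,xs=np.nonzero(m);print(xs.min(),xs.max(),ys.min(),ys.max())
a=im[20:180,210:410];cv2.imwrite('pics/w1c.png',cv2.resize(a,None,fx=4,fy=3.75,interpolation=cv2.INTER_CUBIC))
E
```

```text
dowel px 243.02027027027026 61.375 296
dowel px 380.2566371681416 63.45132743362832 339
[[553.18426417 184.73211896  58.        ]
 [533.31519085  59.50480954  58.        ]]
dist 126.79376600827054 yaw -9.01562828094755 o [543.24972751 122.11846425  58.        ]
0.7 [[268.8, 157.2], [300.0, 157.6], [324.6, 157.9], [355.8, 158.4]]
0.8 [[269.3, 159.1], [300.2, 159.5], [324.6, 159.8], [355.5, 160.3]]
0.9 [[269.7, 160.7], [300.3, 161.1], [324.5, 161.5], [355.2, 162.0]]
1.0 [[270.2, 162.1], [300.5, 162.5], [324.4, 162.8], [354.8, 163.3]]
1.1 [[270.6, 163.2], [300.7, 163.6], [324.4, 163.9], [354.4, 164.4]]
[[259.6, 134.9], [365.0, 136.4], [239.0, 59.2], [385.8, 61.3], [241.9, 61.2], [383.5, 63.2]]
305 323 152 160
```

View pics/w1c.png

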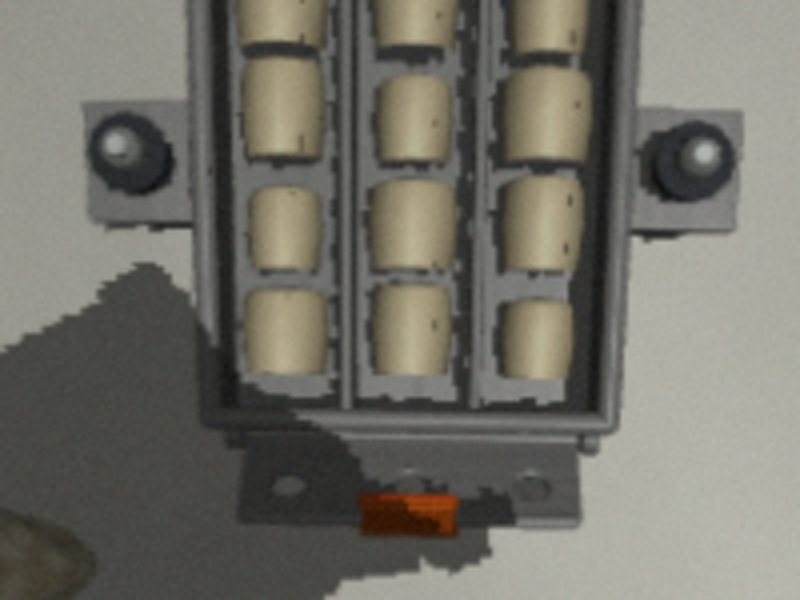

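```bash
cat >> h.py <<'E'
BO=np.array([543.2,122.1,0]); BY=-9.0
def bw(p): return R.from_euler('z',BY,degrees=True).apply(p)+BO
def binc(l): inc([tuple(bw(p))+(BY,) for p in l])
E
python3 - <<'E'
from h import *
binc([(-122,0,100),(-122,0,18)]+[(-82.5-32*np.sin(t),0,18+32*np.cos(t)-21.6) for t in (.83,.7,.55,.4,.3,.2,.1,0)]+[(-79,0,28)])
E
```

```text
[-0.34, -0.89, 10.04, 0.04, -0.01, 0.85]
[-0.35, -0.9, 18.24, 0.04, -0.01, 0.85]
[1.24, -0.87, 18.24, 0.04, -0.01, 0.85]
[1.54, -0.87, 17.95, 0.04, -0.01, 0.85]
[1.93, -0.86, 17.67, 0.04, -0.01, 0.85]
[2.36, -0.86, 17.45, 0.04, -0.01, 0.85]
[2.66, -0.85, 17.34, 0.04, -0.01, 0.85]
[2.97, -0.85, 17.26, 0.04, -0.01, 0.85]
[3.28, -0.84, 17.21, 0.04, -0.01, 0.85]
[3.6, -0.84, 17.2, 0.04, -0.01, 0.85]
[3.95, -0.83, 17.24, 0.04, -0.01, 0.85]
```

Call:
move_arm(
  increments=[
    [-0.35, -0.9, 5, 0, 0, 0.85],
    [-0.35, -0.9, 10, 0, 0, 0.85],
    [-0.35, -0.9, 14, 0, 0, 0.85],
    [-0.35, -0.9, 17, 0, 0, 0.85],
    [-0.35, -0.9, 18.2, 0, 0, 0.85],
    [-0.35, -0.9, 18.2, 0, 0, 0.85],
    [-0.35, -0.9, 18.2, 0, 0, 0.85],
    [0.4, -0.9, 18.2, 0, 0, 0.85],
    [0.8, -0.9, 18.2, 0, 0, 0.85],
    [1.1, -0.9, 18.2, 0, 0, 0.85],
    [1.25, -0.9, 18.2, 0, 0, 0.85],
    [1.25, -0.9, 18.2, 0, 0, 0.85],
  ],
)

```text
clock: 3.4
eef_pos: [438.8, 140.7, 18.6]
tool_rot: [-3.141, -0.001, -0.155]
force: [-0.4, 0.7, 0.6]
width: 44.9
```

```bash
python3 - <<'E'
from h import *
st=ctrl.read_state(); print(st['eef_pos'],st['force'])
im,C=snap("wrist","w2.png"); im,C=snap("side","s2.png")
a=cv2.imread('pics/w2.png')[150:350,200:440];b=cv2.imread('pics/s2.png')[190:290,250:370]
cv2.imwrite('pics/c2.png',np.hstack([cv2.resize(a,(480,400)),cv2.resize(b,(320,400))]))
E
```

```text
[438.83804455 140.69771147  18.64585729] [-0.38655719  0.70370841  0.625     ]
```

View pics/c2.png

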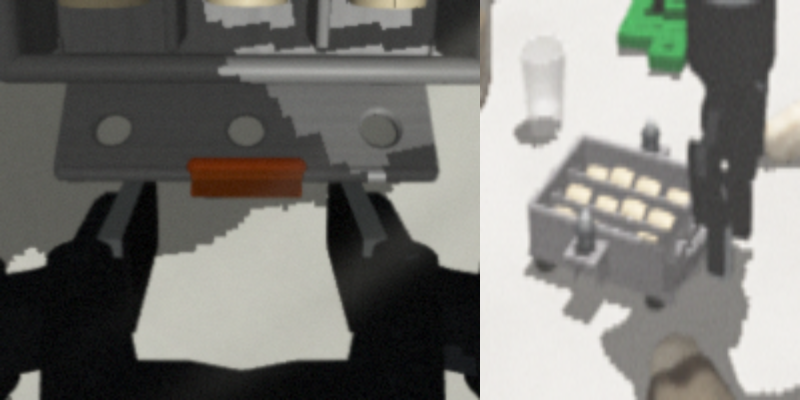

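Both fingers sit at the gate edge on either side of the tongue, almost touching. Next I push along the arc.

Call:
move_arm(
  increments=[
    [0.15, 0, -0.13, 0, 0, 0],
    [0.3, 0, -0.28, 0, 0, 0],
    [0.5, 0, -0.44, 0, 0, 0],
    [0.7, 0, -0.58, 0, 0, 0],
    [0.9, 0, -0.69, 0, 0, 0],
    [1.1, 0, -0.79, 0, 0, 0],
    [1.3, 0, -0.86, 0, 0, 0],
    [1.5, 0, -0.91, 0, 0, 0],
    [1.7, 0, -0.95, 0, 0, 0],
    [1.9, 0, -0.98, 0, 0, 0],
    [2.1, 0, -1.0, 0, 0, 0],
    [2.3, 0, -1.0, 0, 0, 0],
    [2.4, 0, -1.0, 0, 0, 0],
    [2.4, 0, -1.0, 0, 0, 0],
  ],
)

```text
clock: 4.9
eef_pos: [461.9, 137.1, 28.3]
tool_rot: [-3.142, 0.0, -0.154]
force: [-3.8, 0.5, 1.4]
width: 44.8
```

```bash
python3 - <<'E'
from h import *
st=ctrl.read_state(); print(st['eef_pos'],st['force'])
binc([(-82.5,0,28),(-78,0,28)])
E
```

```text
[461.89246336 137.05478734  28.2846694 ] [-3.82887984  0.47448799  1.41688165]
[0.01, 0.21, 0.03, -0.0, 0.03, 0.15]
[0.46, 0.21, 0.03, -0.0, 0.03, 0.15]
```

Call:
move_arm(
  increments=[
    [0.1, 0, 0, 0, 0, 0],
    [0.2, 0, 0, 0, 0, 0],
    [0.3, 0, 0, 0, 0, 0],
    [0.4, 0, 0, 0, 0, 0],
    [0.5, 0, 0, 0, 0, 0],
    [0.5, 0, 0, 0, 0, 0],
  ],
)

```text
clock: 5.5
eef_pos: [462.2, 137.0, 28.0]
tool_rot: [-3.141, 0.009, -0.153]
force: [-11.4, 1.4, 7.5]
width: 45.0
```

Call:
move_arm(
  increments=[
    [0.2, 0, 0, 0, 0, 0],
    [0.4, 0, 0, 0, 0, 0],
    [0.5, 0, 0, 0, 0, 0],
    [0.5, 0, 0, 0, 0, 0],
  ],
)

```text
clock: 5.9
eef_pos: [462.3, 137.0, 27.7]
tool_rot: [-3.141, 0.018, -0.153]
force: [-19.1, 1.9, 14.0]
width: 44.9
```

```bash
python3 - <<'E'
from h import *
im,C=snap("wrist","w3.png")
a=cv2.imread('pics/w3.png')[100:300,180:460]
cv2.imwrite('pics/c3.png',cv2.resize(a,(784,560)))
E
```

```text
(no output)
```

View pics/c3.png

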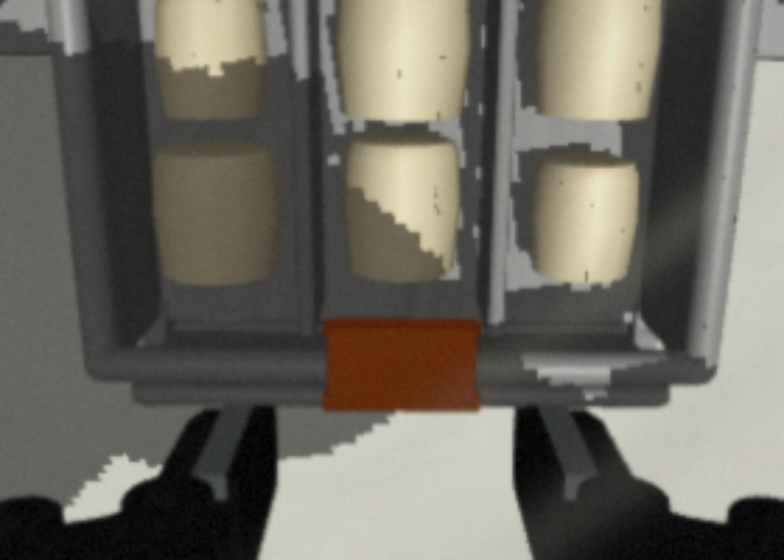

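Gate shut: the tongue lies across the rim with its tooth behind it. Next I back off and go to the lid.

Call:
move_arm(
  increments=[
    [-3, 0, 0, 0, 0, 0],
    [-5.5, 0, 0, 0, 0, 0],
    [-5.5, 0, -4, 0, 0, 0],
    [-5.5, 0, -8, 0, 0, 0],
    [-5.5, 0, -13, 0, 0, 0],
    [-3, 5, -17, 0, 0, -5],
    [5.7, 35.3, -17.2, 0, 0, -10.8],
    [5.7, 35.3, -17.2, 0, 0, -10.8],
    [5.7, 35.3, -17.2, 0, 0, -10.8],
    [5.7, 35.3, -17.2, 0, 0, -10.8],
    [5.7, 35.3, -17.2, 0, 0, -10.8],
    [5.7, 35.3, -17.2, 0, 0, -10.8],
    [5.7, 35.3, -17.2, 0, 0, -10.8],
    [5.7, 35.3, -17.2, 0, 0, -10.8],
    [5.7, 35.3, -17.2, 0, 0, -10.8],
    [5.7, 35.3, -17.2, 0, 0, -10.8],
  ],
  grip=0.3,
)

```text
clock: 7.55
eef_pos: [474.3, -220.8, 200.1]
tool_rot: [-3.141, -0.0, 0.036]
force: [0.5, -0.9, -0.1]
width: 55.4
```

```bash
python3 - <<'E'
from h import *
im,C=snap("wrist","w4.png"); st=ctrl.read_state();print(st['eef_pos'],st['tool_rot'],st['width'])
hsv=cv2.cvtColor(im,cv2.COLOR_RGB2HSV); m=cv2.inRange(hsv,(50,110,40),(80,255,255))
ys,xs=np.nonzero(m);print(xs.min(),xs.max(),ys.min(),ys.max())
P=onz(C,np.c_[xs,ys],18)[:,:2].astype(np.float32); print(cv2.minAreaRect(P))
E
```

```text
[ 474.34869553 -220.43516637  200.18734038] [-3.14082444e+00 -2.06317621e-04  3.64076903e-02] 55.51410431663269
244 407 18 149
((574.3297119140625, -221.7437744140625), (131.77032470703125, 171.7779083251953), 1.6774437427520752)
```

View pics/w4.png

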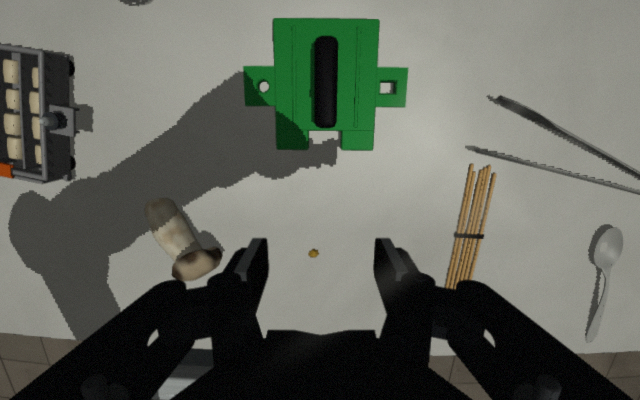

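The lid is clear in view: holes at (264,87) and (388,88), handle bar centred at (325,82), notch facing the robot. Skewers and mushroom A are well away from it.

```bash
python3 - <<'E'
from h import *
im=cv2.imread('pics/w4.png'); C=cam("wrist",ctrl.read_state())
print('holes',onz(C,[(264,87),(388,88)],18).round(1).tolist())
g=cv2.cvtColor(im,cv2.COLOR_BGR2GRAY); m=(g<45).astype(np.uint8); m[:25]=0;m[140:]=0;m[:,:300]=0;m[:,:305]=0;m[:,350:]=0
ys,xs=np.nonzero(m); print(xs.min(),xs.max(),ys.min(),ys.max())
for z in (41,52): 
  P=onz(C,np.c_[xs,ys],z)[:,:2].astype(np.float32); print(z,cv2.minAreaRect(P))
inc([(574.3,-221.7,110,1.7),(574.3,-221.7,24,1.7)])
E
```

```text
holes [[571.8, -156.9, 18.0], [575.6, -288.1, 18.0]]
305 341 36 139
41 ((569.570556640625, -218.5679473876953), (96.31651306152344, 36.83429718017578), 3.06207275390625)
52 ((568.5994873046875, -218.5623779296875), (92.81831359863281, 35.496463775634766), 3.0621001720428467)
[9.98, 0.5, 9.02, -0.04, -0.01, 0.39]
[9.98, 0.5, 17.62, -0.04, -0.01, 0.39]
```

Call:
move_arm(
  increments=[
    [5, 0.4, 4, 0, 0, 0.4],
    [9.9, 0.45, 6, 0, 0, 0.4],
    [9.9, 0.45, 9, 0, 0, 0.4],
    [9.9, 0.45, 12, 0, 0, 0.4],
    [9.9, 0.45, 15, 0, 0, 0.4],
    [9.9, 0.45, 17, 0, 0, 0.4],
    [9.9, 0.45, 17.6, 0, 0, 0.4],
    [9.9, 0.45, 17.6, 0, 0, 0.4],
  ],
)

```text
clock: 8.4
eef_pos: [572.9, -221.8, 23.8]
tool_rot: [-3.141, 0.001, 0.029]
force: [0.8, -0.4, 0.4]
width: 55.4
```

Call:
move_arm(
  increments=[
    [0, 0, 0, 0, 0, 0],
    [0, 0, 0, 0, 0, 0],
    [0, 0, 0, 0, 0, 0],
    [0, 0, 0, 0, 0, 0],
    [0, 0, 0, 0, 0, 0],
    [0, 0, 0, 0, 0, 0],
    [0, 0, 0, 0, 0, 0],
    [0, 0, 0, 0, 0, 0],
  ],
  grip=-1,
)

```text
clock: 9.2
eef_pos: [574.1, -223.3, 25.9]
tool_rot: [3.141, -0.002, 0.027]
force: [0.1, 0.7, 6.6]
width: 20.9
```

Call:
move_arm(
  increments=[
    [0, 0, -1, 0, 0, 0],
    [0, 0, -3, 0, 0, 0],
    [0, 0, -6, 0, 0, 0],
    [0, 0, -9, 0, 0, 0],
    [0, 0, -12, 0, 0, 0],
    [0, 0, -12, 0, 0, 0],
    [0, 0, -12, 0, 0, 0],
  ],
)

```text
clock: 9.9
eef_pos: [573.1, -222.9, 144.9]
tool_rot: [-3.142, -0.001, 0.027]
force: [0.1, 0.5, -1.9]
width: 21.0
```

```bash
python3 - <<'E'
from h import *
im,C=snap("wrist","w5.png"); st=ctrl.read_state();print(st['eef_pos'],st['tool_rot'],st['width'],st['force'])
E
```

```text
[ 572.40602597 -222.43891163  143.77105652] [-3.14056557e+00  1.13543434e-03  2.73967578e-02] 21.18444465735612 [-0.20833337 -0.12365325 -1.85547284]
```

View pics/w5.png

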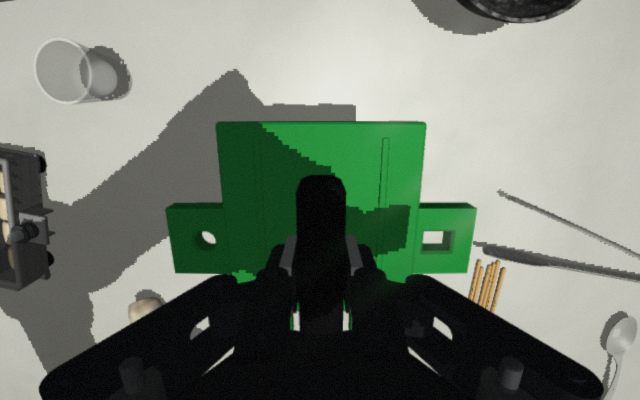

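Lid held and level: back edge corners at (217,122) and (426,122), holes at (208,237) and (438,237). Next I compute its pose in the tool frame.

```bash
python3 - <<'E'
from h import *
from scipy.optimize import least_squares
im=cv2.imread('pics/w5.png'); st=ctrl.read_state(); C=cam("wrist",st); C0=(C[0],C[1],np.array(eyes.calibration("wrist")["tool_from_camera"]))
px=np.float32([(217,122),(426,122),(168,204),(475,205),(467,272),(175,272)])
g=cv2.cvtColor(im,cv2.COLOR_BGR2GRAY)
px=cv2.cornerSubPix(g,px.copy().reshape(-1,1,2),(4,4),(-1,-1),(3,30,.01)).reshape(-1,2); print(px.tolist())
# top face points in lid frame; tool axes: x fwd, y right, z down
h=20
L=np.array([(66.5,54,18),(66.5,-54,18),(h,86,18),(h,-86,18),(-h,-86,18),(-h,86,18)],float)
F=np.diag([1,-1,-1.])
def f(p,r=None):
    Rm=R.from_rotvec(p[3:6]).as_matrix()@F
    return (proj(C0,L*[1,1,1]@Rm.T+p[:3]) -px).ravel()
s=least_squares(f,[0,0,22,0,0,0],loss='soft_l1'); print('lid origin in tool',s.x[:3].round(2),'rot deg',np.degrees(s.x[3:]).round(2)); print(s.fun.reshape(-1,2).round(1).tolist())
hl=onz(C0,[(208,237),(438,237)],s.x[2]-18+3); print(hl)
Pt=onz(C0,px,s.x[2]-18); print(Pt.round(1).tolist())
E
```

```text
[[215.70672607421875, 122.29478454589844], [425.21282958984375, 122.09194946289062], [168.0, 204.0], [476.4216003417969, 207.8920440673828], [466.48211669921875, 272.42108154296875], [174.9669952392578, 272.54949951171875]]
lid origin in tool [-0.28  0.37 26.34] rot deg [-0.53 -1.89 -0.07]
[[0.5, -1.0], [0.1, -1.1], [-0.8, 3.6], [-1.0, 0.1], [-0.0, 0.9], [1.2, -0.2]]
[[  1.87315541 -65.06699953  11.34248525]
 [  1.8461936   68.28381187  11.34248525]]
[[66.2, -53.2, 8.3], [66.3, 53.5, 8.3], [22.7, -84.2, 8.3], [20.5, 86.8, 8.3], [-19.8, 87.0, 8.3], [-19.9, -86.5, 8.3]]
```

```bash
python3 - <<'E'
from h import *
binc([(-0.8,0.5,144),(-0.8,0.5,105)])
E
```

```text
[-2.05, -34.58, 0.01, -0.05, 0.07, 10.57]
[-2.04, -34.58, 3.91, -0.05, 0.07, 10.57]
```

Call:
move_arm(
  increments=[
    [-0.3, -3, 0, 0, 0, 1],
    [-0.6, -7, 0, 0, 0, 3],
    [-0.9, -11, 0, 0, 0, 5],
    [-1.2, -15, 0, 0, 0, 7],
    [-1.5, -19, 0, 0, 0, 9],
    [-1.8, -23, 0, 0, 0, 10],
    [-1.9, -27, 0, 0, 0, 10.6],
    [-2, -30, 0, 0, 0, 10.6],
    [-2.05, -33, 0, 0, 0, 10.6],
    [-2.05, -34.6, 0, 0, 0, 10.6],
    [-2.05, -34.6, 1, 0, 0, 10.6],
    [-2.05, -34.6, 2.5, 0, 0, 10.6],
    [-2.05, -34.6, 3.9, 0, 0, 10.6],
    [-2.05, -34.6, 3.9, 0, 0, 10.6],
    [-2.05, -34.6, 3.9, 0, 0, 10.6],
    [-2.05, -34.6, 3.9, 0, 0, 10.6],
  ],
)

```text
clock: 11.55
eef_pos: [543.6, 121.3, 105.6]
tool_rot: [3.141, -0.001, -0.159]
force: [-0.1, -0.9, -1.9]
width: 21.0
```

```bash
python3 - <<'E'
from h import *
im,C=snap("wrist","w6.png"); st=ctrl.read_state();print(st['eef_pos'],st['tool_rot'],st['width'],st['force'])
snap("side","s6.png")
print('tips',proj(C,[bw((0,66,62)),bw((0,-66,62))]), 'tips side',proj(cam('side'),[bw((0,66,62)),bw((0,-66,62))]))
binc([(-0.8,0.5,105)])
a=cv2.imread('pics/w6.png')[190:290,140:500];b=cv2.imread('pics/s6.png')[170:290,230:390]
cv2.imwrite('pics/c6.png',np.vstack([cv2.resize(a,(792,220)),cv2.resize(b,(792,380),interpolation=cv2.INTER_CUBIC)]))
E
```

```text
[543.72664654 121.61369085 105.78584247] [-3.14139568e+00 -1.05187054e-03 -1.58709028e-01] 21.048818698197934 [ 0.15606644  0.73093148 -2.19347413]
tips [[223.20942044 222.02451134]
 [415.19554644 221.61950312]] tips side [[289.9155773  242.40367193]
 [314.26020267 219.07328986]]
[-0.13, -0.07, 0.09, -0.02, -0.06, -0.07]
```

View pics/c6.png

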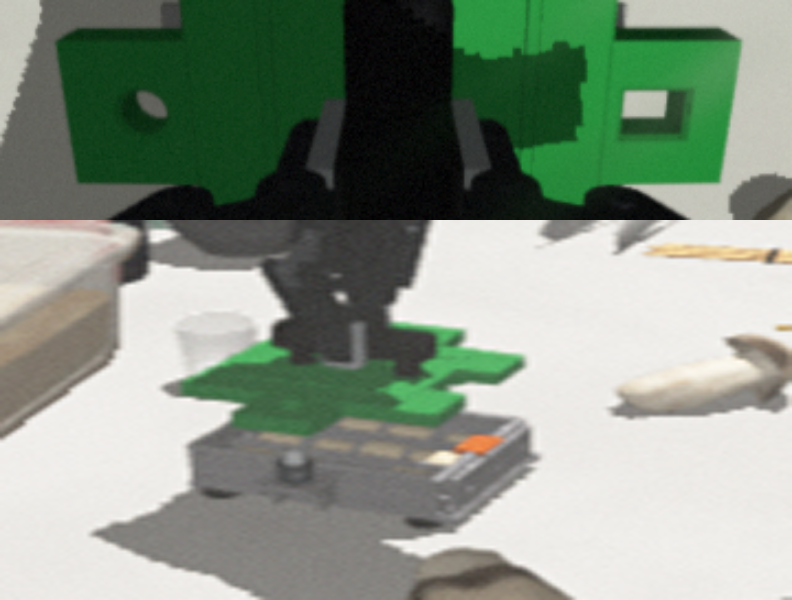

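```bash
python3 - <<'E'
from h import *
C0=cam("wrist",ctrl.read_state()); C0=(C0[0],C0[1],np.array(eyes.calibration("wrist")["tool_from_camera"]))
for z in (7.3,8.3,9.3): print(onz(C0,[(205.5,240),(437.3,241.8)],z).round(1).tolist())
E
```

```text
[[1.8, -64.9, 7.3], [0.7, 66.5, 7.3]]
[[1.4, -65.4, 8.3], [0.3, 67.0, 8.3]]
[[0.9, -65.8, 9.3], [-0.2, 67.4, 9.3]]
```

Hole midpoint in the tool frame is (0.85, 0.8) mm, which agrees with the offset I used. Descending.

Call:
move_arm(
  increments=[
    [0, 0, 0.7, 0, 0, 0],
    [0, 0, 1.4, 0, 0, 0],
    [0, 0, 1.9, 0, 0, 0],
    [0, 0, 2.2, 0, 0, 0],
    [0, 0, 2.5, 0, 0, 0],
    [0, 0, 2.8, 0, 0, 0],
    [0, 0, 2.8, 0, 0, 0],
  ],
)

```text
clock: 12.35
eef_pos: [543.0, 122.1, 76.9]
tool_rot: [3.141, 0.001, -0.158]
force: [0.3, 0.0, -2.8]
width: 21.2
```

Call:
move_arm(
  increments=[
    [0, 0, 0.2, 0, 0, 0],
    [0, 0, 0.4, 0, 0, 0],
    [0, 0, 0.6, 0, 0, 0],
    [0, 0, 0.8, 0, 0, 0],
    [0, 0, 1.0, 0, 0, 0],
    [0, 0, 1.2, 0, 0, 0],
    [0, 0, 1.2, 0, 0, 0],
  ],
)

```text
clock: 13.05
eef_pos: [543.3, 122.2, 66.2]
tool_rot: [-3.141, -0.0, -0.158]
force: [-1.9, 0.1, 8.7]
width: 21.0
```

Call:
move_arm(
  increments=[
    [0, 0, 0.2, 0, 0, 0],
    [0, 0, 0.4, 0, 0, 0],
    [0, 0, 0.6, 0, 0, 0],
    [0, 0, 0.8, 0, 0, 0],
    [0, 0, 0.8, 0, 0, 0],
    [0, 0, 0.8, 0, 0, 0],
  ],
)

```text
clock: 13.65
eef_pos: [543.4, 122.4, 65.4]
tool_rot: [-3.134, -0.001, -0.158]
force: [-20.0, 0.3, 73.6]
width: 21.1
```

```bash
python3 - <<'E'
from h import *
im,C=snap("wrist","w7.png"); st=ctrl.read_state();print(st['eef_pos'],st['tool_rot'],st['width'],st['force'])
snap("side","s7.png")
a=cv2.imread('pics/w7.png')[190:290,140:500];b=cv2.imread('pics/s7.png')[180:280,240:380]
cv2.imwrite('pics/c7.png',np.vstack([cv2.resize(a,(700,195)),cv2.resize(b,(560,400),interpolation=cv2.INTER_CUBIC).copy()[:, :] if 0 else cv2.copyMakeBorder(cv2.resize(b,(560,400),interpolation=cv2.INTER_CUBIC),0,0,0,140,cv2.BORDER_CONSTANT)]))
E
```

```text
[543.38257942 122.41114731  65.48072223] [-3.13416256e+00 -1.01087269e-03 -1.58057759e-01] 20.938020124577573 [-20.08635319   0.6088738   73.15242629]
```

View pics/c7.png

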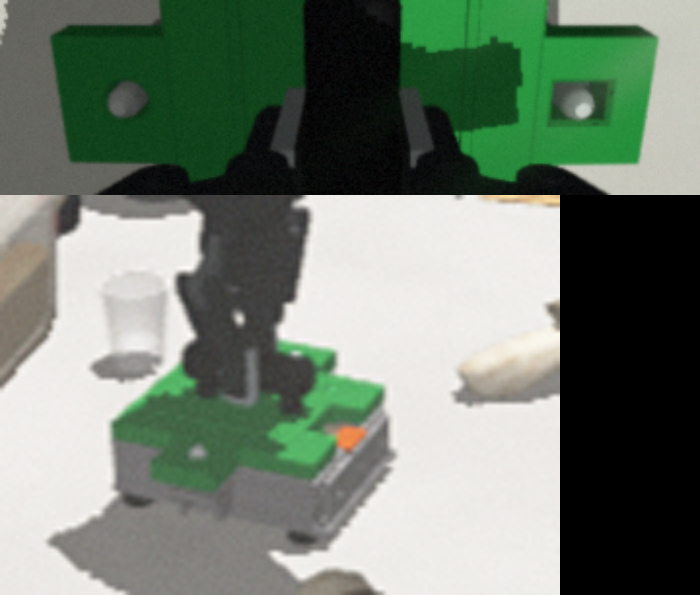

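Lid seated on both dowels, with the tongue in the notch. The push is harder than needed, so I ease it before handing in.

Call:
move_arm(
  increments=[
    [0, 0, -0.2, 0, 0, 0],
    [0, 0, -0.4, 0, 0, 0],
    [0, 0, -0.45, 0, 0, 0],
    [0, 0, -0.45, 0, 0, 0],
    [0, 0, -0.45, 0, 0, 0],
    [0, 0, -0.45, 0, 0, 0],
  ],
)

```text
clock: 14.35
eef_pos: [543.3, 122.4, 65.6]
tool_rot: [-3.138, -0.001, -0.158]
force: [-9.3, 0.4, 33.5]
width: 20.8
```

```bash
python3 - <<'E'
from h import *
st=ctrl.read_state(); print(st['eef_pos'],st['force'],abs(st['qd']).max())
print(ctrl.finish_job())
E
```

```text
[543.33848289 122.36120722  65.64099874] [-9.27218955  0.3868009  33.47536604] 0.002197188594804364
the job is handed in; nothing more can be done
None
```

I shut the gate, set the green lid on both dowels, and handed the job in at 14.4 s with the arm still pressing the lid down. The handover gives no verdict, so what follows comes from my own checks.

- **Gate:** I pushed it up along its arc with the fingers on either side of the tongue. It stopped hard, and the close-up showed the tongue lying over the rim with its tooth behind it. The last side view still showed the tongue in place, inside the lid's notch.
- **Lid:** The last wrist view shows a dowel through each hole, and the side view shows the lid level on the rim all round. The tool height is 65.6 mm, against 66 mm expected for a seated lid. At hand-in the arm was still and pressing with about 33 N.
- **Push peak:** The push reached 73 N for a moment while seating, so I eased it. The wrist limit is 120 N.
- **Other objects:** I planned the moves to clear the mushrooms, glass and skewers, and saw no contact. I did not measure their final positions. The last views show the glass still standing.

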